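# Hang a plummet on the weighing hook inside the balance's draft shield

### The arm

A 7-joint arm with a two-finger parallel gripper is mounted at the origin on a cart in front of the work surface, level with it; the furniture and walls round the work are solid. World frame = base frame: x ahead of the robot, y to its left, z up, the work surface at z = 0. Lengths are in m, angles in rad, forces in N, time in s.
With the tool pointing down it reaches from about 0.35 to 0.9 m from the base axis. Payload 8.1 kg.
Tool frame: the origin (TCP) lies at the very end of the fingers, on their centre line; the grasp point (between the pads) lies 19 mm behind it; z points along the fingers, y is the line along which they close (so a half turn about z gives the same grasp; the last joint's range is limited). The gripper opens to 85 mm and grips with 20 to 120 N. Pads are 22 mm wide; open, the fingers measure 114 mm over their backs; the gripper's body (76 mm by 85 mm) begins 54 mm behind the grasp point. The pads swing forward as they close: fully open they stand 13 mm farther back than shut.
Start: joints at [1.031, 0.434, 0.025, 1.573, -0.012, 1.134, -0.075], TCP at [0.264, -0.566, 0.231] pointing down, gripper open.
Joint ranges: [-2.62, 2.62], [-0.44, 2.09], [-1.27, 1.32], [0.08, 2.57], [-1.32, 4.46], [0.12, 2], [-2.74, 2.74]. Speed limits (rad/s): [2.22, 2.22, 3.01, 3.01, 3.14, 3.14, 3.14].

### API

Orientations are given as a unit quaternion [x, y, z, w].
In Python, from bench import status, capture, camera_params, bot, recognise, tip_of gives the robot as it stands.
- The arm moves only by the tool apply_moves, never from a script. Its argument "targets" is a list of rows, each an object with "translation": the shift along the tool's x, y, z in shares of 0.8 m (1.0 is 0.8 m), a list of three; "rotation": the turn, a rotation vector about the tool's x, y, z in parts of the range, where 1.0 means 4 rad, a list of three; "claw": the opening, from 0 (shut) to 1 (fully open). A call has 1 to 20 rows; each row is the pose to reach, as a shift and turn from the pose commanded when the call began, along the tool's axes at that moment; what a row does not reach only later rows make up. A row lasts 1/10 s, in which the tool goes at most 50 mm and 8.59 degrees, less where a joint would pass 70% of its speed; a pose out of reach is approached as far as the arm can. No shift or turn number may pass 1 either way. A call with a gripper value outside its range is refused whole. The fingers move at their own pace and stop on an object; the grip force is fixed at half the most. Time passes only in rows, so rows that repeat a pose let the fingers close. It gives the time, the measured TCP pose, the force, the opening and the grip force at its end, in the units of the state.
- status.observe(): the state, without advancing time (a new reading comes with each control period).
- capture(name): name is "scene" or "top" or "wrist"; returns (picture, depth): 384x512x3 uint8, red, green, blue; 384x512 float32, m along the optical axis (not along the pixel's ray), 0 where there is no reading.
- camera_params(name): a dict with "mtx" (3x3 intrinsics, pixels), "dist" ([k1, k2, p1, p2, k3] as OpenCV has them; the pictures are not rectified), "eye" and "orientation" of the camera in the world; the wrist camera has in their place "mount" (4x4, takes a point from camera to tool coordinates, whose origin is the TCP and whose axes are the flange's). Camera axes: x right, y down, z forward; pixel columns grow to the right and rows downward; lengths in m; the calibration is good to about 2 mm. A picture is of the moment at which its call begins: read the wrist's pose just before it. camera_params takes no time and is no camera call.
- bot.hand_in(): hands the job in; it is judged then, once.
Trained networks look in the newest picture that a camera, given by its name, has taken for a name from the list of things; names that differ only in an ending like _2 or _b are one class to them, and where a whole thing is asked for, a point or a joint stands for the part that bears it (a point fixed in the world has none). Each returns a list of dicts, best first, with "confidence" (0 to 1); they miss things now and then, are a little off and sometimes report something else, mostly with a low value. They report only what shows in the picture. A call takes as long as a camera call. They do not tell look-alikes from the thing itself.
- recognise(query, camera): "extent" ([left, top, width, height] in pixels, round what is visible of it).
- tip_of(query, camera): "point" ([column, row] in pixels: a listed point, or the origin of a listed thing).
The state is a dict: "time_s": time; "qpos": joint angles; "joint_vel": joint speeds; "effort": joint torques, N m; "position": TCP position; "orientation": TCP orientation; "contact_force": force on the tool from outside, world axes, zero at the start; "ft_torque": the same for the moment, N m; "gripper_width": opening from 0.0 (shut) to 1.0 (fully open); "grip_force": force on a finger pad.
Only numpy, scipy, OpenCV 4.12 (cv2) and the standard library are available. Lean on these libraries where they do the work, as an engineer would, in place of code of your own. Each camera call takes 0.05 s, during which the arm holds its last target. There are 200 camera calls.

### The job

Take the plummet with the round foot out of the storage block, bring it upright through the narrow gap in the front of the balance's draft shield without touching the shield, and hang its eye on the weighing hook inside. The hook is delicate and its setting is not known exactly: feel for it gently, and let go only once the hook is carrying the plummet, so that the plummet is left hanging freely and still. Leave the square-footed plummet, the small bottle and the specimen cup where they are.

Things in the scene. Friction and masses are not known exactly. Their poses are not given: they have to be found in the camera images.
- plummet_round: Plummet to hang: bare steel, 205 mm tall, about 0.2 kg, upright in a pocket of the block. Origin: centre of its underside, z up along its 8 mm stem (4 mm for the 22 mm above the eye). Round foot, 36 mm wide, 30 mm tall. x is the direction through its eye; it is the same turned half round.
- plummet_eye (a point): Centre of the plummet's eye, 83 mm above its underside: a closed loop of 4 mm round wire in the plummet's y-z plane, clear opening 22 mm wide in y and 42 mm tall (z = 62 to 104 mm), its top a shallow inverted V. Axes as the plummet's.
- plummet_tab (a point): Point in the flat grip tab on top of the plummet, 188 mm above its underside. The tab runs from z = 160 to 205 mm, 24 mm wide in y, 10 mm thick in x; gripped across the 10 mm (fingers closing along the plummet's x) it cannot pivot.
- plummet_square: A second plummet, same size and steel but with a square foot, 25 x 25 x 30 mm. It stands in the other pocket; which pocket holds which changes. Leave it.
- block: Fixed grey storage block, 70 (x) x 160 (y) x 26 mm; origin at the centre of its underside. Two round pockets, 40 mm wide and 20 mm deep (floor 6 mm up), at y = +45 and -45 mm.
- balance: Fixed balance, base 230 (x) x 200 (y) x 25.5 mm; origin at the centre of its underside, z up, its front faces its own -x. From a column at the back a weighing hook reaches to -x in the plane y = 0. The hook is springy, about 1 mm for each 5 N in x and in z, and is overloaded above 9 N.
- hook_mid (a point): Fixed point of the balance at x = -5, y = 0, z = 150 mm: where the saddle's top meets the front face of the hook's stop plate at MID setting; balance axes. The real hook is set anywhere within 24 mm of it in x and 8 mm in z, and this is NOT measured. Stop plate: upright, 36 mm wide in y, from 14 mm above to 10 mm below the saddle's top.
- hook_way (a point): Fixed point of the balance 50 mm in front of hook_mid and 1 mm higher; balance axes. Hook: a J of 6 mm round steel; from the stop plate its saddle runs 9 mm to -x, then a tip turns up; tip front 16 mm from the plate, tip top 9 mm above and wire's underside 6 mm below the saddle's top. An eye centred at this height and moved to +x passes over the tip at any setting, then meets the plate.
- shield: Draft shield fixed on the balance, same origin and axes: clear panes, aluminium edging, nothing may touch it. Outside x = -89 to 109, y = -94 to 94 mm, top z = 176 mm. Front panes stand apart by 60 mm (y = -30 to 30) over the full height, and the roof panes likewise back to the rear pane (x = 105). Two pull tabs stick out 13 mm in front.
- gap_front (a point): Middle of the front gap: x = -85, y = 0, z = 100 mm on the balance; balance axes. The plummet goes in here upright: foot above the base, stem in the roof's gap, grip tab and fingers above the roof. When hung its underside is 38 to 55 mm above the balance's.
- reagent_b: Small closed white bottle with a green cap, 38 mm wide, 72 mm tall, loose on the worktop. Leave it.
- cup_1: Specimen cup with a red lid, 62 mm wide, 67 mm tall, loose on the worktop. Leave it.
Not all that is in view belongs to the job. Leave any orange or red look-alike of the plummet_round alone. Of the things like the block, leave any that is green; of the rest the smaller one is meant.

How it is judged:
On the way, in this order (a step that is already met when the one before it is completed fails the run):
1. the round-footed plummet is lifted out of its pocket (z of plummet_round in the frame of block above 0.035 m), for 0.1 s.
2. the eye is on the hook and the hook carries load while the fingers still hold the plummet (z of plummet_round in the frame of balance between 0.033 and 0.06 m and x of plummet_round in the frame of balance between -0.046 and 0.026 m and y of plummet_round in the frame of balance between -0.008 and 0.008 m and angle between plummet_round's own z axis and vertical below 0.15 rad and contact force between plummet_round and balance above 0.8 N and contact force between the fingers and plummet_round above 1 N), for 0.2 s.
At the end, for the whole second after the job is handed in: The round-footed plummet hangs released on the hook: underside 33 to 60 mm above the balance's origin, x -46 to +26 mm, y within 8 mm, leaning under 0.15 rad, hook bearing over 0.8 N, clear of shield and fingers, under 0.03 m/s and 0.5 rad/s (z of plummet_round in the frame of balance between 0.033 and 0.06 m and x of plummet_round in the frame of balance between -0.046 and 0.026 m and y of plummet_round in the frame of balance between -0.008 and 0.008 m and angle between plummet_round's own z axis and vertical below 0.15 rad and contact force between plummet_round and balance above 0.8 N and contact force between plummet_round and shield below 0.05 N and contact force between plummet_round and the fingers below 0.05 N and linear speed of plummet_round below 0.03 m/s and angular speed of plummet_round below 0.5 rad/s); the robot touches nothing.
It fails at once if the plummet touches the draft shield (over 0.5 N) (contact force between plummet_round and shield above 0.5 N).
It fails at once if the robot touches the draft shield (over 0.5 N) (contact force between any of the fingers, the arm and shield above 0.5 N).
It fails at once if the hook or the balance is loaded with more than 9 N by the plummet (contact force between plummet_round and balance above 9 N).
It fails at once if the robot presses on the balance or its hook (over 2 N) (contact force between any of the fingers, the arm and balance above 2 N).
It fails at once if the square-footed plummet, the bottle or the cup is moved by more than 20 mm (distance of any of plummet_square, reagent_b, cup_1 from where it was at the start of the episode above 0.02 m).
It also fails if it takes over 72 s, if anything falls off the work surface, if the arm or the gripper's body presses on something with over 40 N, if the wrist force passes 120 N, or if a joint passes its speed limit or range.

## Working session

There is one attempt and no reset: what is moved stays moved. The work goes in short steps, Python scripts to look and compute and a tool call to move; the robot and the scene stay as the last step left them, time stands still between calls to the robot, and variables do not carry over. Pictures are saved under pics/ and viewed, at most 10 in all, crops included, and the job is handed in when it is done.

Besides the shell and the picture viewer there is one more tool, called after ">>>" by a JSON object that holds its "api" and its "payload". apply_moves: Moves the arm, as the interface text tells. Its arguments: {"type":"object","properties":{"targets":{"type":"array","items":{"type":"object","properties":{"translation":{"type":"array","items":{"type":"number"}},"rotation":{"type":"array","items":{"type":"number"}},"claw":{"type":"number"}}}}},"required":["targets"]}

```bash
ls; mkdir -p pics; cat > h.py <<'E'
import numpy as np, cv2, json
from scipy.spatial.transform import Rotation as R
from bench import status, capture, camera_params, bot, recognise, tip_of
def T(name, st=None):
    p=camera_params(name); M=np.eye(4)
    if 'mount' in p:
        st=st or status.observe()
        W=np.eye(4); W[:3,:3]=R.from_quat(st['orientation']).as_matrix(); W[:3,3]=st['position']
        return W@np.array(p['mount'])
    o=np.array(p['orientation']); M[:3,:3]=o if o.shape==(3,3) else R.from_quat(o).as_matrix(); M[:3,3]=p['eye']; return M
def ray(name,uv,M):
    p=camera_params(name); x=cv2.undistortPoints(np.array([[uv]],float),np.array(p['mtx']),np.array(p['dist']))[0,0]
    return M[:3,3], M[:3,:3]@np.array([x[0],x[1],1.0])
def pt(name,uv,M,d):
    o,r=ray(name,uv,M); return o+r*d
def proj(name,P,M):
    p=camera_params(name); Q=np.linalg.inv(M)
    return cv2.projectPoints(np.array(P,float).reshape(-1,1,3),cv2.Rodrigues(Q[:3,:3])[0],Q[:3,3],np.array(p['mtx']),np.array(p['dist']))[0][:,0]
def cloud(name,dep,M):
    p=camera_params(name); h,w=dep.shape
    uv=np.stack(np.meshgrid(np.arange(w),np.arange(h)),-1).reshape(-1,1,2).astype(float)
    x=cv2.undistortPoints(uv,np.array(p['mtx']),np.array(p['dist']))[:,0]
    c=np.c_[x,np.ones(len(x))]*dep.reshape(-1,1)
    return (c@M[:3,:3].T+M[:3,3]).reshape(h,w,3)
def save(n,im): cv2.imwrite('pics/'+n+'.png',cv2.cvtColor(im,cv2.COLOR_RGB2BGR))
E
python3 - <<'E'
from h import *
np.set_printoptions(precision=4,suppress=True)
s=status.observe(); print(s)
ims=[]
for n in ['scene','top']:
    im,d=capture(n); M=T(n); np.savez(f'{n}.npz',im=im,d=d,M=M); print(n,M[:3]); ims.append(im)
    for q in ['plummet_round','plummet_square','block','balance','shield','reagent_b','cup_1']:
        print(q,[(np.round(r['extent']).tolist(),round(r['confidence'],2)) for r in recognise(q,n)])
    for q in ['plummet_tab','plummet_eye','block','balance','hook_mid','gap_front','hook_way','plummet_round']:
        for r in tip_of(q,n):
            u=r['point']; dd=d[int(u[1]),int(u[0])]
            print(' tip',q,np.round(u,1),round(r['confidence'],2),pt(n,u,M,dd))
save('scene',cv2.resize(ims[0],(800,600))); save('top',cv2.resize(ims[1],(800,600)))
E
```

```text
pics
{'time_s': 0.0, 'qpos': array([ 1.0314,  0.4352,  0.025 ,  1.5741, -0.0116,  1.134 , -0.0751]), 'joint_vel': array([ 0.0007, -0.0013,  0.0003, -0.0008,  0.0006,  0.0002,  0.0003]), 'effort': array([ -0.0014, -67.0468,   1.024 , -31.6206,   0.0154,   0.0125,
         0.    ]), 'position': array([ 0.2641, -0.5659,  0.2305]), 'orientation': array([ 0.9763,  0.2166, -0.0002, -0.0007]), 'contact_force': array([ 0.2196, -0.224 ,  0.1381]), 'ft_torque': array([-0.0443, -0.0062, -0.0013]), 'grip_force': 0.0, 'gripper_width': 0.9981343451123188}
scene [[-0.5783 -0.4377  0.6885 -0.3784]
 [-0.8157  0.2937 -0.4984  0.8356]
 [ 0.0159 -0.8498 -0.5269  0.8618]]
plummet_round [([232.0, 210.0, 8.0, 48.0], 0.71), ([272.0, 152.0, 66.0, 68.0], 0.67), ([237.0, 183.0, 4.0, 47.0], 0.63), ([248.0, 193.0, 11.0, 48.0], 0.61)]
plummet_square [([267.0, 189.0, 9.0, 41.0], 0.5)]
block [([139.0, 243.0, 50.0, 36.0], 0.82), ([240.0, 225.0, 40.0, 24.0], 0.6), ([83.0, 277.0, 89.0, 67.0], 0.56), ([274.0, 155.0, 66.0, 70.0], 0.22)]
balance [([277.0, 154.0, 63.0, 70.0], 0.68)]
shield [([278.0, 155.0, 60.0, 57.0], 0.
[... 2086 characters left out ...]
 0.1066]
 tip plummet_eye [242.  226.7] 0.45 [0.5106 0.2941 0.0013]
 tip block [158.5 271.7] 0.97 [0.3965 0.7161 0.0386]
 tip block [188.9 233.1] 0.71 [0.5482 0.5383 0.0235]
 tip block [202.5 198.8] 0.66 [0.689  0.429  0.0544]
 tip balance [317.5 196.2] 0.97 [ 0.48   -0.0655  0.1153]
 tip hook_mid [321.3 175.2] 0.58 [ 0.6508 -0.1754  0.0151]
 tip hook_mid [259.  216.4] 0.22 [0.4756 0.2229 0.1047]
 tip gap_front [325.6 196.6] 0.93 [ 0.5226 -0.1394  0.0179]
 tip hook_way [324.2 181.8] 0.97 [ 0.6041 -0.169   0.0216]
 tip plummet_round [253.1 230.1] 0.7 [0.4596 0.2571 0.0297]
 tip plummet_round [240.7 235.3] 0.52 [0.4507 0.3201 0.0339]
 tip plummet_round [253.1 211.5] 0.47 [0.5557 0.2226 0.0286]
```

```bash
python3 - <<'E'
from h import *
a=np.load('scene.npz')['im'][145:295,75:375]; b=np.load('top.npz')['im'][140:290,120:400]
a=cv2.resize(a,(600,300),interpolation=cv2.INTER_CUBIC); b=cv2.resize(b,(560,300),interpolation=cv2.INTER_CUBIC)
save('both',np.vstack([a,np.hstack([b,np.zeros((300,40,3),np.uint8)])]))
E
```

```text
(no output)
```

View pics/both.png

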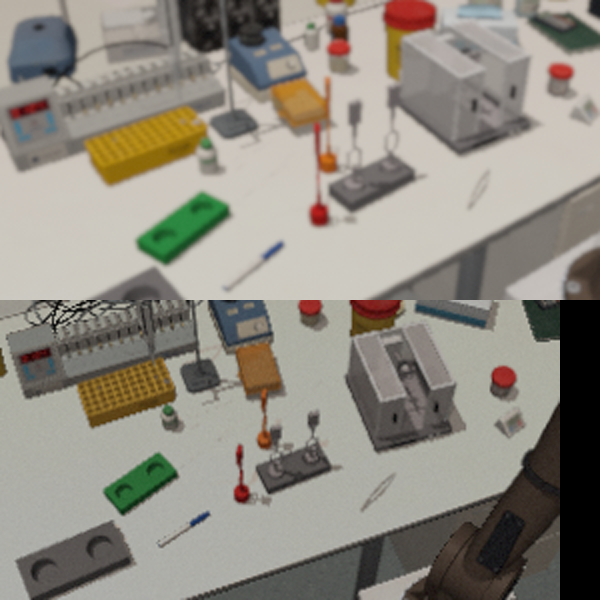

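```bash
cat >> h.py <<'E'
def rel(pos,Rg,st=None):
    st=st or status.observe(); R0=R.from_quat(st['orientation'])
    t=R0.inv().apply(np.array(pos)-st['position'])*100
    rv=(R0.inv()*Rg).as_rotvec(); 
    return np.round(t,2),np.round(rv,4)
def down(yaw):  # tool z down, tool x at yaw in world
    c,s=np.cos(yaw),np.sin(yaw)
    return R.from_matrix(np.array([[c,s,0],[s,-c,0],[0,0,-1]]))
E
python3 - <<'E'
from h import *
np.set_printoptions(precision=4,suppress=True)
p=camera_params('wrist'); print(p)
for n,u0,v0,w,h in [('top',249,212,35,23),('scene',240,225,40,24)]:
    z=np.load(n+'.npz'); C=cloud(n,z['d'],z['M'])[v0-3:v0+h+3,u0-3:u0+w+3].reshape(-1,3)
    k=(abs(C[:,2]-.026)<.006); print(n,k.sum(),C[k].mean(0),C[k].min(0),C[k].max(0))
    r=cv2.minAreaRect(C[k][:,:2].astype(np.float32)); print(r)
z=np.load('top.npz'); C=cloud('top',z['d'],z['M']).reshape(-1,3)
k=(C[:,0]>.35)&(C[:,0]<.95)&(C[:,1]>-.35)&(C[:,1]<.1)
for lo,hi in [(.015,.035),(.16,.185)]:
    q=C[k&(C[:,2]>lo)&(C[:,2]<hi)]; print(lo,len(q),q.min(0),q.max(0),cv2.minAreaRect(q[:,:2].astype(np.float32)))
st=status.observe(); print(R.from_quat(st['orientation']).as_matrix())
E
```

```text
{'mtx': array([[283.5363,   0.    , 259.4765],
       [  0.    , 283.5363, 191.5187],
       [  0.    ,   0.    ,   1.    ]]), 'dist': array([0.0048, 0.    , 0.    , 0.    , 0.    ]), 'mount': array([[-0.0004, -0.9467, -0.3222,  0.0837],
       [ 1.    , -0.0002, -0.0008,  0.0006],
       [ 0.0007, -0.3222,  0.9467, -0.1415],
       [ 0.    ,  0.    ,  0.    ,  1.    ]])}
top 295 [0.4814 0.1896 0.0258] [0.4376 0.1005 0.02  ] [0.5754 0.2651 0.032 ]
((0.5097238421440125, 0.1855965256690979), (0.13813509047031403, 0.16288794577121735), 5.113211154937744)
scene 487 [0.4817 0.1951 0.0261] [0.4385 0.0986 0.02  ] [0.588  0.3142 0.0318]
((0.47133833169937134, 0.19546929001808167), (0.17739909887313843, 0.17264533042907715), 58.82535934448242)
0.015 762 [ 0.3503 -0.3497  0.015 ] [0.9185 0.0981 0.0349] ((0.6427602767944336, -0.15742599964141846), (0.5713565349578857, 0.4268908202648163), 10.149191856384277)
0.16 1437 [ 0.4684 -0.2171  0.16  ] [ 0.8574 -0.0215  0.1849] ((0.6650611162185669, -0.12404106557369232), (0.18938815593719482, 0.38663753867149353), 87.60517120361328)
[[ 0.9061  0.423   0.    ]
 [ 0.423  -0.9061 -0.0001]
 [-0.      0.0001 -1.    ]]
```

```bash
python3 - <<'E'
from h import *
print(rel([0.264,-0.566,.45],down(.4365)),rel([.6,.05,.46],down(0)))
E
```

```text
(array([-2.000e-02, -5.000e-02, -2.187e+01]), array([0.0001, 0.    , 0.0002])) (array([ 56.48, -41.65, -22.87]), array([1.000e-04, 0.000e+00, 4.367e-01]))
```

The manual's scale: shifts go in shares of 0.8 m and turns go in shares of 4 rad. Converting my numbers, 56.5 cm / 80 = 0.7063, -41.7 cm / 80 = -0.5213, 0.436 rad / 4 = 0.109.

>>> {"api": "apply_moves", "payload": {"targets": [{"translation":[0,0,-0.125]},{"translation":[0,0,-0.225]},{"translation":[0.125,-0.0875,-0.2875],"rotation":[0,0,0.025]},{"translation":[0.7063,-0.5213,-0.2875],"rotation":[0,0,0.109]},{"translation":[0.7063,-0.5213,-0.2875],"rotation":[0,0,0.109]},{"translation":[0.7063,-0.5213,-0.2875],"rotation":[0,0,0.109]},{"translation":[0.7063,-0.5213,-0.2875],"rotation":[0,0,0.109]},{"translation":[0.7063,-0.5213,-0.2875],"rotation":[0,0,0.109]},{"translation":[0.7063,-0.5213,-0.2875],"rotation":[0,0,0.109]},{"translation":[0.7063,-0.5213,-0.2875],"rotation":[0,0,0.109]},{"translation":[0.7063,-0.5213,-0.2875],"rotation":[0,0,0.109]},{"translation":[0.7063,-0.5213,-0.2875],"rotation":[0,0,0.109]},{"translation":[0.7063,-0.5213,-0.2875],"rotation":[0,0,0.109]},{"translation":[0.7063,-0.5213,-0.2875],"rotation":[0,0,0.109]},{"translation":[0.7063,-0.5213,-0.2875],"rotation":[0,0,0.109]},{"translation":[0.7063,-0.5213,-0.2875],"rotation":[0,0,0.109]},{"translation":[0.7063,-0.5213,-0.2875],"rotation":[0,0,0.109]},{"translation":[0.7063,-0.5213,-0.2875],"rotation":[0,0,0.109]},{"translation":[0.7063,-0.5213,-0.2875],"rotation":[0,0,0.109]},{"translation":[0.7063,-0.5213,-0.2875],"rotation":[0,0,0.109]}]}}

```text
$.targets[0]: bad value
```

Converted, 56.5 cm / 80 = 0.7063, -41.7 cm / 80 = -0.5213, 0.436 rad / 4 = 0.109.

>>> {"api": "apply_moves", "payload": {"targets": [{"translation":[0,0,-0.125],"rotation":[0,0,0],"claw":1},{"translation":[0,0,-0.225],"rotation":[0,0,0],"claw":1},{"translation":[0.125,-0.0875,-0.2875],"rotation":[0,0,0.025],"claw":1},{"translation":[0.7063,-0.5213,-0.2875],"rotation":[0,0,0.109],"claw":1},{"translation":[0.7063,-0.5213,-0.2875],"rotation":[0,0,0.109],"claw":1},{"translation":[0.7063,-0.5213,-0.2875],"rotation":[0,0,0.109],"claw":1},{"translation":[0.7063,-0.5213,-0.2875],"rotation":[0,0,0.109],"claw":1},{"translation":[0.7063,-0.5213,-0.2875],"rotation":[0,0,0.109],"claw":1},{"translation":[0.7063,-0.5213,-0.2875],"rotation":[0,0,0.109],"claw":1},{"translation":[0.7063,-0.5213,-0.2875],"rotation":[0,0,0.109],"claw":1},{"translation":[0.7063,-0.5213,-0.2875],"rotation":[0,0,0.109],"claw":1},{"translation":[0.7063,-0.5213,-0.2875],"rotation":[0,0,0.109],"claw":1},{"translation":[0.7063,-0.5213,-0.2875],"rotation":[0,0,0.109],"claw":1},{"translation":[0.7063,-0.5213,-0.2875],"rotation":[0,0,0.109],"claw":1},{"translation":[0.7063,-0.5213,-0.2875],"rotation":[0,0,0.109],"claw":1},{"translation":[0.7063,-0.5213,-0.2875],"rotation":[0,0,0.109],"claw":1},{"translation":[0.7063,-0.5213,-0.2875],"rotation":[0,0,0.109],"claw":1},{"translation":[0.7063,-0.5213,-0.2875],"rotation":[0,0,0.109],"claw":1},{"translation":[0.7063,-0.5213,-0.2875],"rotation":[0,0,0.109],"claw":1}]}}

```text
time_s: 3.5
position: [0.6001, 0.0509, 0.4609]
orientation: [1.0, 0.001, -0.0, 0.0]
contact_force: [0.2, -1.6, 0.0]
gripper_width: 0.999
grip_force: 0.0
```

```bash
cat > look.py <<'E'
import sys
from h import *
np.set_printoptions(precision=4,suppress=True)
tag=sys.argv[1]
st=status.observe(); M=T('wrist',st); im,d=capture('wrist'); np.savez(tag+'.npz',im=im,d=d,M=M)
for q in sys.argv[2:]:
    for r in tip_of(q,'wrist'):
        u=r['point']; dd=d[min(int(u[1]),383),min(int(u[0]),511)]
        print(q,np.round(u,1),round(r['confidence'],2),pt('wrist',u,M,dd))
save(tag,cv2.resize(im,(800,600),interpolation=cv2.INTER_CUBIC))
E
python3 look.py w1 plummet_round plummet_tab plummet_eye plummet_square block balance hook_mid hook_way gap_front
```

```text
plummet_round [178. 191.] 0.73 [0.4905 0.2237 0.033 ]
plummet_round [337.  153.7] 0.73 [ 0.599  -0.0674  0.1738]
plummet_round [140.5 201.2] 0.71 [0.4655 0.3082 0.0286]
plummet_round [178.3 148.2] 0.55 [0.581  0.2157 0.0295]
plummet_tab [ 93.6 239.6] 0.85 [0.4673 0.3121 0.2035]
plummet_tab [150.8 227.1] 0.72 [0.485  0.2231 0.1948]
plummet_tab [146.1 169.1] 0.6 [0.5816 0.2152 0.2027]
plummet_eye [167.4 207.3] 0.7 [0.4497 0.253  0.0244]
plummet_eye [173.  151.4] 0.66 [0.5805 0.2173 0.0613]
plummet_eye [124.5 209.8] 0.66 [ 0.4328  0.3613 -0.0017]
plummet_square [216.5 188.6] 0.64 [0.4967 0.1415 0.035 ]
plummet_square [150.  228.3] 0.23 [0.4843 0.2234 0.1977]
plummet_square [348.3 203.5] 0.22 [ 0.4591 -0.1434  0.0236]
block [ 35.5 151. ] 0.72 [0.5736 0.5098 0.0247]
block [198.4 187.9] 0.63 [0.4952 0.1815 0.026 ]
block [149.1 227.2] 0.38 [0.4846 0.2259 0.1945]
balance [339.8 151.9] 0.57 [ 0.6022 -0.0708  0.176 ]
hook_mid [363.2 176.1] 0.73 [ 0.559  -0.1177  0.1578]
hook_mid [168.9 205.7] 0.55 [0.4545 0.2484 0.027 ]
hook_way [358.8 199.2] 0.76 [ 0.4847 -0.1496  0.0653]
gap_front [347.  204.6] 0.75 [ 0.4563 -0.141   0.0231]
```

View pics/w1.png

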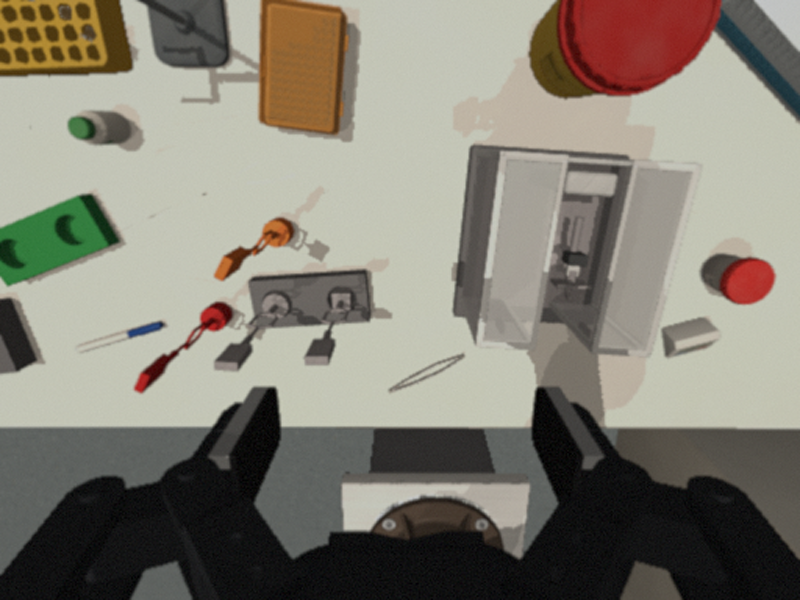

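```bash
python3 - <<'E'
from h import *
np.set_printoptions(precision=4,suppress=True)
z=np.load('w1.npz'); im,d,M=z['im'],z['d'],z['M']; C=cloud('wrist',d,M)
def rect(m): 
    q=C[m]; return len(q),q.mean(0),cv2.minAreaRect(q[:,:2].astype(np.float32))
near=lambda x,y,r:(np.hypot(C[...,0]-x,C[...,1]-y)<r)
print('tab round',rect(near(.485,.223,.03)&(C[...,2]>.195)))
print('tab sq',rect(near(.49,.135,.03)&(C[...,2]>.195)))
print('block',rect(near(.495,.182,.1)&(abs(C[...,2]-.026)<.004)))
k=(C[...,0]>.3)&(C[...,0]<.8)&(C[...,1]>-.3)&(C[...,1]<.03)
print('roof',rect(k&(abs(C[...,2]-.174)<.005)));print('base',rect(k&(abs(C[...,2]-.0255)<.004)))
for r in (0.17,.0255): pass
a=im[175:245,120:245]; b=im[85:235,285:460]
save('crop1',np.vstack([cv2.resize(a,(700,392),interpolation=cv2.INTER_CUBIC)]))
save('crop2',cv2.resize(b,(700,600),interpolation=cv2.INTER_CUBIC))
E
```

```text
tab round (167, array([0.4823, 0.227 , 0.206 ]), ((0.4808111786842346, 0.228129580616951), (0.02370591275393963, 0.010371936485171318), 85.57352447509766))
tab sq (160, array([0.4883, 0.138 , 0.2062]), ((0.4869875907897949, 0.13853861391544342), (0.01038447581231594, 0.02346067503094673), 0.1649659126996994))
block (1836, array([0.4928, 0.1845, 0.025 ]), ((0.5199963450431824, 0.18661294877529144), (0.1442486047744751, 0.16047164797782898), 3.8094265460968018))
roof (14793, array([ 0.6375, -0.1297,  0.1731]), ((0.6417896151542664, -0.12657350301742554), (0.18863633275032043, 0.32568952441215515), 86.43348693847656))
base (2748, array([ 0.5817, -0.1515,  0.024 ]), ((0.6254887580871582, -0.12443613260984421), (0.19773930311203003, 0.341244101524353), 86.15767669677734))
```

View pics/crop1.png

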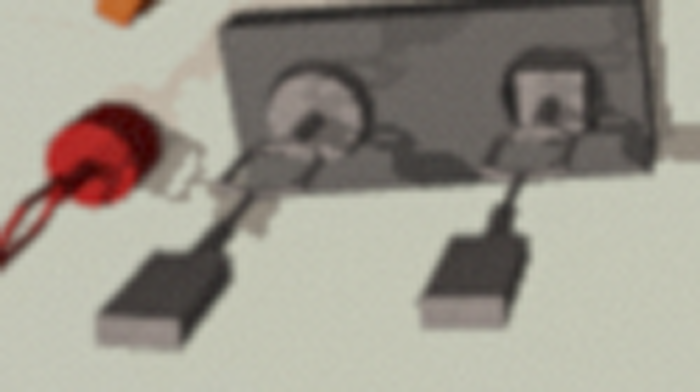

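View pics/crop2.png

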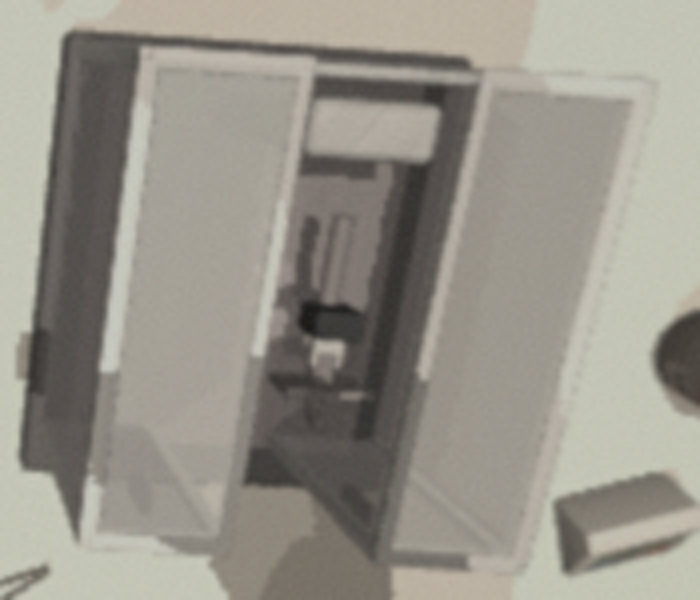

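Converted, 18 cm / 80 = 0.225, 14 cm / 80 = 0.175.

>>> {"api": "apply_moves", "payload": {"targets": [{"translation":[0.0125,0.075,0.0375],"rotation":[0,0,0],"claw":1},{"translation":[0.025,0.125,0.075],"rotation":[0,0,0],"claw":1},{"translation":[0.025,0.175,0.1125],"rotation":[0,0,0],"claw":1},{"translation":[0.025,0.225,0.15],"rotation":[0,0,0],"claw":1},{"translation":[0.025,0.225,0.15],"rotation":[0,0,0],"claw":1},{"translation":[0.025,0.225,0.15],"rotation":[0,0,0],"claw":1},{"translation":[0.025,0.225,0.15],"rotation":[0,0,0],"claw":1}]}}

```text
time_s: 4.7
position: [0.6204, -0.1284, 0.342]
orientation: [1.0, 0.001, 0.0, -0.0]
contact_force: [0.1, 0.4, 0.3]
gripper_width: 1.0
grip_force: 0.0
```

```bash
python3 look.py w2 balance hook_mid hook_way gap_front; python3 - <<'E'
from h import *
np.set_printoptions(precision=4,suppress=True)
print(status.observe()['qpos'],status.observe()['position'])
z=np.load('w2.npz'); im,d,M=z['im'],z['d'],z['M']; C=cloud('wrist',d,M)
# height map raster of x,y at 2mm for roof level
k=(C[...,0]>.42)&(C[...,0]<.8)&(C[...,1]>-.3)&(C[...,1]<.05)
h,e=np.histogram(C[k][:,2],bins=np.arange(0,.25,.004)); print([(round(a,3),b) for a,b in zip(e,h) if b>100])
m=k&(abs(C[...,2]-.174)<.007); print(m.sum())
n,l,s,c=cv2.connectedComponentsWithStats(m.astype(np.uint8))
for i in range(1,n):
    if s[i,4]>300:
        q=C[l==i]; print(s[i],q.mean(0),cv2.minAreaRect(q[:,:2].astype(np.float32)))
E
```

```text
balance [256.4 180.2] 0.88 [ 0.6063 -0.1245  0.1526]
hook_mid [260.2 211.1] 0.83 [ 0.5713 -0.1292  0.1662]
hook_way [252.  246.7] 0.93 [ 0.4266 -0.1136 -0.0015]
hook_way [256.7 177.4] 0.34 [ 0.6099 -0.1249  0.1531]
gap_front [252.7 245.5] 0.88 [ 0.429  -0.1149 -0.0018]
[ 0.2734  0.4022 -0.2345  1.3566  0.0923  1.3917 -1.5271] [ 0.6206 -0.1278  0.3424]
[(np.float64(0.0), np.int64(2329)), (np.float64(0.02), np.int64(2101)), (np.float64(0.024), np.int64(2217)), (np.float64(0.148), np.int64(424)), (np.float64(0.152), np.int64(520)), (np.float64(0.156), np.int64(244)), (np.float64(0.16), np.int64(888)), (np.float64(0.164), np.int64(374)), (np.float64(0.168), np.int64(4606)), (np.float64(0.172), np.int64(19179)), (np.float64(0.176), np.int64(166))]
24049
[ 217    0  132   66 6330] [ 0.7667 -0.1502  0.1717] ((0.7615679502487183, -0.14992773532867432), (0.05673644319176674, 0.12399549782276154), 0.08168696612119675)
[  173   117   175   167 17520] [ 0.5892 -0.1231  0.1739] ((0.5776398181915283, -0.12284337729215622), (0.18786346912384033, 0.19900108873844147), 86.42829132080078)
```

View pics/w2.png

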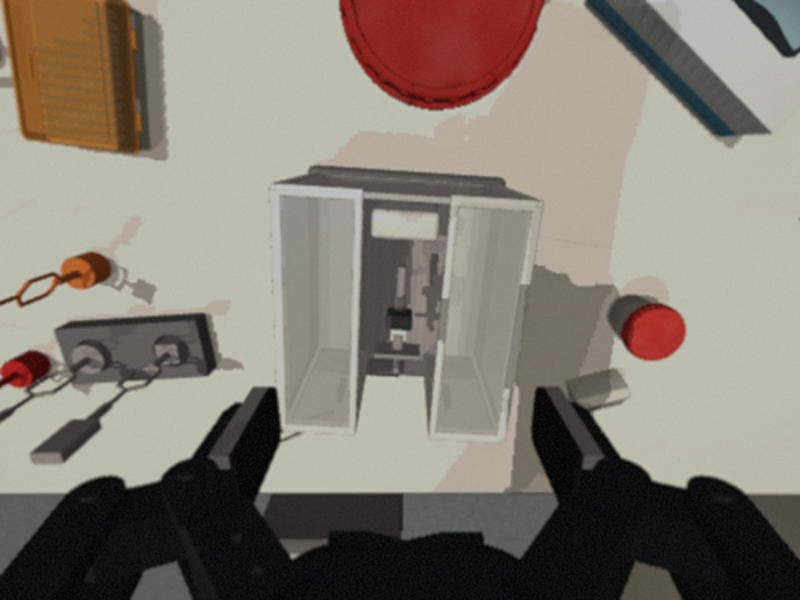

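```bash
cat >> h.py <<'E'
BA=np.radians(-3.57); BO=np.array([.5676,-.1222,0]); BX=np.array([np.cos(BA),np.sin(BA),0]); BY=np.array([-np.sin(BA),np.cos(BA),0])
def tob(P): P=np.asarray(P)-BO; return np.stack([P@BX,P@BY,P[...,2]],-1)
E
python3 - <<'E'
from h import *
np.set_printoptions(precision=4,suppress=True)
z=np.load('w2.npz'); im,d,M=z['im'],z['d'],z['M']; C=cloud('wrist',d,M); B=tob(C)
m=(abs(B[...,2]-.174)<.007)&(B[...,0]>-.09)&(B[...,0]<.11)
for x0 in (-.085,-.05,0,.05):
    q=B[m&(abs(B[...,0]-x0)<.004)]; L=q[q[:,1]>0][:,1]; Rr=q[q[:,1]<0][:,1]
    print(x0,L.min(),L.max(),Rr.min(),Rr.max())
m=(abs(B[...,1])<.026)&(B[...,2]>.1)&(abs(B[...,0])<.1)
q=B[m]
for x0 in np.arange(-.06,.08,.004):
    s=q[(q[:,0]>=x0)&(q[:,0]<x0+.004)]
    if len(s)>3: print(round(x0,3),len(s),'y',np.percentile(s[:,1],[2,50,98]),'z',np.percentile(s[:,2],[2,50,98]))
E
```

```text
-0.085 0.030197965578693656 0.09083333381945796 -0.0933767903358391 -0.02998605026808491
-0.05 0.029900830156594213 0.09305680354638576 -0.09325545208180448 -0.029943512426948392
0 0.03009071513344107 0.09273250110747011 -0.09357910297366191 -0.03004543568639489
0.05 0.02989274548296388 0.0936088926420101 -0.09356722130360567 -0.029975655633976528
-0.036 7 y [-0.0024 -0.0001  0.0024] z [0.1642 0.1647 0.1651]
-0.032 22 y [-0.0024  0.0002  0.0029] z [0.1569 0.1619 0.1656]
-0.028 10 y [-0.0021 -0.0002  0.0018] z [0.1556 0.1575 0.1602]
-0.02 61 y [-0.0174 -0.0006  0.0176] z [0.1553 0.1701 0.1712]
-0.016 221 y [-0.0175 -0.0001  0.0168] z [0.1486 0.1613 0.1708]
-0.012 24 y [-0.0049 -0.001   0.0039] z [0.1572 0.1601 0.162 ]
-0.008 30 y [-0.006   0.0003  0.0054] z [0.158  0.1601 0.162 ]
-0.004 33 y [-0.0056 -0.0006  0.0056] z [0.1585 0.1596 0.162 ]
0.0 11 y [-0.0042  0.0008  0.0054] z [0.1579 0.1591 0.1604]
0.004 41 y [-0.0091 -0.0003  0.0094] z [0.1658 0.1672 0.1685]
0.008 51 y [-0.0097  0.001   0.0096] z [0.1656 0.1674 0.1686]
0.012 118 y [-0.0095  0.0001  0.0096] z [0.1483 0.1648 0.1684]

[... 172 characters left out ...]
1517 0.1532]
0.028 20 y [-0.0036  0.0001  0.0038] z [0.1489 0.1519 0.1536]
0.032 17 y [-0.0034  0.0003  0.0028] z [0.1503 0.152  0.1538]
0.036 21 y [-0.0032  0.0005  0.0031] z [0.1499 0.1519 0.1536]
0.04 23 y [-0.004  -0.0004  0.0033] z [0.1491 0.1518 0.1531]
0.044 21 y [-0.0038 -0.0001  0.0035] z [0.1495 0.1524 0.1533]
0.048 23 y [-0.0036  0.0001  0.0038] z [0.144  0.1508 0.1529]
0.06 1617 y [-0.0131  0.0072  0.0168] z [0.4137 0.42   0.4277]
0.064 3538 y [-0.0211 -0.0072  0.0144] z [0.4149 0.4231 0.4287]
0.068 2037 y [-0.0255  0.0199  0.0258] z [0.4188 0.4285 0.434 ]
0.072 778 y [-0.0258 -0.0189  0.0154] z [0.161  0.4322 0.4354]
0.076 151 y [-0.0236 -0.0005  0.0234] z [0.1599 0.1632 0.1644]
```

```bash
python3 - <<'E'
from h import *
print(rel([.481,.228,.30],down(np.radians(85.57))))
E
```

```text
(array([-13.86, -35.63,   4.22]), array([ 1.2000e-03, -1.6000e-03, -1.4905e+00]))
```

Converted, -35.63 cm / 80 = -0.4454, -13.86 cm / 80 = -0.1733, -1.49 rad / 4 = -0.3725.

>>> {"api": "apply_moves", "payload": {"targets": [{"translation":[-0.025,-0.05,0],"rotation":[0,0,-0.035],"claw":0.8},{"translation":[-0.05,-0.1,0],"rotation":[0,0,-0.07],"claw":0.7},{"translation":[-0.075,-0.15,0],"rotation":[0,0,-0.105],"claw":0.7},{"translation":[-0.1,-0.2,0],"rotation":[0,0,-0.14],"claw":0.7},{"translation":[-0.125,-0.25,0],"rotation":[0,0,-0.175],"claw":0.7},{"translation":[-0.1375,-0.3,0],"rotation":[0,0,-0.21],"claw":0.7},{"translation":[-0.15,-0.35,0],"rotation":[0,0,-0.245],"claw":0.7},{"translation":[-0.1625,-0.4,0.0125],"rotation":[0,0,-0.28],"claw":0.7},{"translation":[-0.1733,-0.4454,0.025],"rotation":[0,0,-0.315],"claw":0.7},{"translation":[-0.1733,-0.4454,0.0375],"rotation":[0,0,-0.35],"claw":0.7},{"translation":[-0.1733,-0.4454,0.0525],"rotation":[0.0003,-0.0003,-0.3725],"claw":0.7},{"translation":[-0.1733,-0.4454,0.0525],"rotation":[0.0003,-0.0003,-0.3725],"claw":0.7},{"translation":[-0.1733,-0.4454,0.0525],"rotation":[0.0003,-0.0003,-0.3725],"claw":0.7}]}}

```text
time_s: 6.25
position: [0.4812, 0.227, 0.2998]
orientation: [0.736, 0.677, -0.0, -0.0]
contact_force: [-0.1, -0.0, -0.3]
gripper_width: 0.697
grip_force: 0.0
```

```bash
python3 look.py w3 plummet_tab plummet_eye; python3 - <<'E'
from h import *
np.set_printoptions(precision=4,suppress=True)
s=status.observe();print(s['qpos'],s['position'],s['gripper_width'],s['contact_force'])
z=np.load('w3.npz'); im,d,M=z['im'],z['d'],z['M']; C=cloud('wrist',d,M)
m=(np.hypot(C[...,0]-.481,C[...,1]-.228)<.022)&(C[...,2]<.225)
for lo,hi in ((.203,.216),(.17,.2),(.13,.17),(.08,.13),(.02,.05)):
    q=C[m&(C[...,2]>lo)&(C[...,2]<hi)]
    if len(q): print(lo,len(q),q.mean(0),q.max(0),cv2.minAreaRect(q[:,:2].astype(np.float32)))
E
```

```text
plummet_tab [259.3 185.1] 0.78 [0.4825 0.2368 0.2094]
plummet_tab [219.5  85.1] 0.78 [0.458  0.3196 0.2032]
plummet_tab [360.2 183.4] 0.63 [0.5706 0.2292 0.2036]
plummet_eye [231.7  86.7] 0.94 [0.4675 0.3176 0.2042]
plummet_eye [257.2 165.8] 0.85 [0.4794 0.2304 0.112 ]
plummet_eye [339.9 160.7] 0.8 [0.6074 0.2009 0.0006]
[-0.0237  0.308  -0.6706  1.6521  0.1994  1.2509 -0.8164] [0.4816 0.2269 0.3002] 0.6999902364442654 [-0.2026 -0.2255  0.7803]
0.203 303 [0.4799 0.23   0.2094] [0.4851 0.241  0.2115] ((0.47949638962745667, 0.2290698140859604), (0.023567432537674904, 0.009519237093627453), 85.58355712890625)
0.17 92 [0.4806 0.2404 0.1855] [0.4853 0.2411 0.1999] ((0.48047110438346863, 0.24021172523498535), (0.0015942198224365711, 0.009769848547875881), 88.81798553466797)
0.13 10 [0.481  0.2404 0.1677] [0.4854 0.2409 0.1695] ((0.48098254203796387, 0.24049963057041168), (0.0011424856493249536, 0.008972282521426678), 83.60234832763672)
0.08 62 [0.4807 0.2373 0.1058] [0.4826 0.2438 0.124 ] ((0.48025670647621155, 0.23678728938102722), (0.014139934442937374, 0.003664726158604026), 85.33145904541016)
0.02 553 [0.4814 0.2297 0.0318] [0.5024 0.2495 0.0471] ((0.4806770980358124, 0.2281760424375534), (0.04218810424208641, 0.04321156069636345), 83.73030090332031)
```

View pics/w3.png

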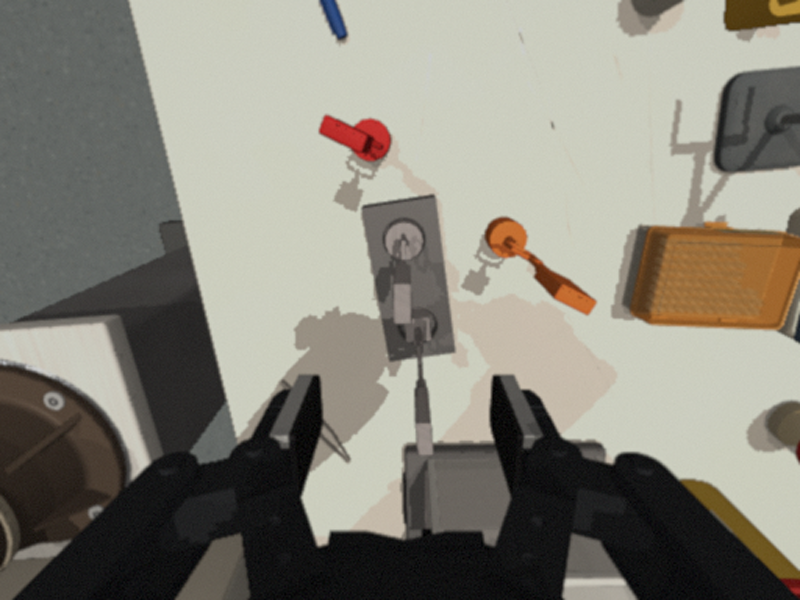

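Converted, 12.5 cm / 80 = 0.1563, 0.17 cm / 80 = 0.0021.

>>> {"api": "apply_moves", "payload": {"targets": [{"translation":[0.0021,-0.0019,0.05],"rotation":[0,0,0],"claw":0.7},{"translation":[0.0021,-0.0019,0.0938],"rotation":[0,0,0],"claw":0.7},{"translation":[0.0021,-0.0019,0.125],"rotation":[0,0,0],"claw":0.6},{"translation":[0.0021,-0.0019,0.1438],"rotation":[0,0,0],"claw":0.5},{"translation":[0.0021,-0.0019,0.1563],"rotation":[0,0,0],"claw":0.3},{"translation":[0.0021,-0.0019,0.1563],"rotation":[0,0,0],"claw":0.25},{"translation":[0.0021,-0.0019,0.1563],"rotation":[0,0,0],"claw":0.15},{"translation":[0.0021,-0.0019,0.1563],"rotation":[0,0,0],"claw":0},{"translation":[0.0021,-0.0019,0.1563],"rotation":[0,0,0],"claw":0},{"translation":[0.0021,-0.0019,0.1563],"rotation":[0,0,0],"claw":0},{"translation":[0.0021,-0.0019,0.1563],"rotation":[0,0,0],"claw":0}]}}

```text
time_s: 7.5
position: [0.4803, 0.229, 0.1753]
orientation: [0.735, 0.678, 0.0, -0.0]
contact_force: [-0.3, -0.2, 7.0]
gripper_width: 0.111
grip_force: 60.2
```

Converted, -8.5 cm / 80 = -0.1063, -8 cm / 80 = -0.1.

>>> {"api": "apply_moves", "payload": {"targets": [{"translation":[0,0,-0.0125],"rotation":[0,0,0],"claw":0},{"translation":[0,0,-0.0313],"rotation":[0,0,0],"claw":0},{"translation":[0,0,-0.0563],"rotation":[0,0,0],"claw":0},{"translation":[0,0,-0.0813],"rotation":[0,0,0],"claw":0},{"translation":[0,0,-0.1],"rotation":[0,0,0],"claw":0},{"translation":[0,0,-0.1063],"rotation":[0,0,0],"claw":0},{"translation":[0,0,-0.1063],"rotation":[0,0,0],"claw":0},{"translation":[0,0,-0.1063],"rotation":[0,0,0],"claw":0}]}}

```text
time_s: 8.3
position: [0.4795, 0.2282, 0.2587]
orientation: [0.735, 0.678, -0.001, -0.001]
contact_force: [-0.2, -0.8, -1.5]
gripper_width: 0.11
grip_force: 59.0
```

```bash
python3 - <<'E'
from h import *
np.set_printoptions(precision=4,suppress=True)
st=status.observe(); print(st['position'],st['contact_force'],st['gripper_width'])
# path goals in TCP z: underside 0.075 -> TCP z = .075+.169
Rg=down(np.radians(86.43))
for b in [(-.17,0)]:
    P=BO+BX*b[0]+BY*b[1]; P[2]=.075+.1695; print(P,rel(P,Rg,st))
print(rel([.39,.22,.2605],down(np.radians(85.6)),st))
z=np.load('w3.npz')
st=status.observe(); M=T('wrist',st); im,d=capture('wrist'); C=cloud('wrist',d,M); p=st['position']
m=(np.hypot(C[...,0]-p[0],C[...,1]-p[1])<.03)&(C[...,2]>.05)
for lo,hi in ((.08,.11),(.11,.13),(.14,.19),(.2,.23),(.27,.31)):
    q=C[m&(C[...,2]>lo)&(C[...,2]<hi)]
    if len(q): print(lo,len(q),q.mean(0),q.min(0),q.max(0))
E
```

```text
[0.4795 0.2282 0.2587] [-0.1504 -0.7952 -1.531 ] 0.11033530776054243
[ 0.3979 -0.1116  0.2445] (array([-34.52,  -5.41,   1.45]), array([-0.0021,  0.0007, -0.0179]))
(array([-1.53, -8.86, -0.16]), array([-0.0021,  0.0007, -0.0034]))
0.08 119 [0.4807 0.2424 0.1003] [0.4627 0.2333 0.0891] [0.4964 0.2457 0.11  ]
0.11 789 [0.4798 0.2303 0.1179] [0.4624 0.2104 0.11  ] [0.4972 0.2459 0.1291]
0.14 115 [0.4806 0.2382 0.1728] [0.4758 0.2246 0.1409] [0.4835 0.2429 0.1899]
0.2 105 [0.4801 0.23   0.2177] [0.4764 0.2275 0.2001] [0.4839 0.2322 0.2298]
0.27 5350 [0.4806 0.2352 0.2942] [0.4528 0.2153 0.27  ] [0.5082 0.2432 0.31  ]
```

Converted, -34.5 cm / 80 = -0.4313, -5.4 cm / 80 = -0.0675, -0.002 rad / 4 = -0.0005.

>>> {"api": "apply_moves", "payload": {"targets": [{"translation":[-0.0063,-0.0375,0],"rotation":[0,0,0],"claw":0},{"translation":[-0.0188,-0.0813,0],"rotation":[0,0,0],"claw":0},{"translation":[-0.0375,-0.1125,0],"rotation":[-0.0005,0,-0.0013],"claw":0},{"translation":[-0.075,-0.1188,0],"rotation":[-0.0005,0,-0.0025],"claw":0},{"translation":[-0.1188,-0.1188,0],"rotation":[-0.0005,0,-0.0038],"claw":0},{"translation":[-0.1625,-0.1125,0],"rotation":[-0.0005,0,-0.0045],"claw":0},{"translation":[-0.2063,-0.1063,0],"rotation":[-0.0005,0,-0.0045],"claw":0},{"translation":[-0.25,-0.1,0],"rotation":[-0.0005,0,-0.0045],"claw":0},{"translation":[-0.2938,-0.0938,0],"rotation":[-0.0005,0,-0.0045],"claw":0},{"translation":[-0.3375,-0.0813,0.0063],"rotation":[-0.0005,0,-0.0045],"claw":0},{"translation":[-0.3813,-0.0725,0.0125],"rotation":[-0.0005,0,-0.0045],"claw":0},{"translation":[-0.4125,-0.0675,0.0175],"rotation":[-0.0005,0,-0.0045],"claw":0},{"translation":[-0.4313,-0.0675,0.0181],"rotation":[-0.0005,0,-0.0045],"claw":0},{"translation":[-0.4313,-0.0675,0.0181],"rotation":[-0.0005,0,-0.0045],"claw":0},{"translation":[-0.4313,-0.0675,0.0181],"rotation":[-0.0005,0,-0.0045],"claw":0},{"translation":[-0.4313,-0.0675,0.0181],"rotation":[-0.0005,0,-0.0045],"claw":0}]}}

```text
time_s: 9.95
position: [0.3983, -0.1099, 0.2447]
orientation: [0.728, 0.685, 0.0, 0.0]
contact_force: [-0.5, 0.3, -1.5]
gripper_width: 0.11
grip_force: 59.2
```

```bash
cat > chk.py <<'E'
from h import *
np.set_printoptions(precision=4,suppress=True)
st=status.observe(); b=tob(st['position']); print('t',st['time_s'],'TCP in bal',b,'underside',b[2]-.1693,'f',st['contact_force'],'m',st['ft_torque'],'w',st['gripper_width'],st['grip_force'])
Rm=R.from_quat(st['orientation']); print('yawerr deg',np.degrees(np.arctan2(*Rm.as_matrix()[1::-1,0]))-86.43,'tilt',Rm.as_matrix()[:2,2])
import sys
for a in sys.argv[1:]:
    x,y,u=map(float,a.split(',')); P=BO+BX*x+BY*y; P[2]=u+.1693; print(a,rel(P,down(np.radians(86.43)),st))
E
python3 chk.py -0.10,0,.075 -0.045,0,.075 -0.0245,0,.075
```

```text
t 9.95 TCP in bal [-0.1697  0.0017  0.2447] underside 0.07544393163268964 f [-0.5301  0.2606 -1.4629] m [ 0.0998 -0.041   0.0185] w 0.10960539369508888 59.21902656555176
yawerr deg 0.09512372250898693 tilt [0.0004 0.0003]
-0.10,0,.075 (array([-0.18,  6.97,  0.05]), array([ 0.0004, -0.0003,  0.0017]))
-0.045,0,.075 (array([-0.19, 12.47,  0.05]), array([ 0.0004, -0.0003,  0.0017]))
-0.0245,0,.075 (array([-0.19, 14.52,  0.05]), array([ 0.0004, -0.0003,  0.0017]))
```

Converted, 10.5 cm / 80 = 0.1313, -0.19 cm / 80 = -0.0024, 0.002 rad / 4 = 0.0005.

>>> {"api": "apply_moves", "payload": {"targets": [{"translation":[-0.0024,0.0125,0.0006],"rotation":[0,0,0.0005],"claw":0},{"translation":[-0.0024,0.0313,0.0006],"rotation":[0,0,0.0005],"claw":0},{"translation":[-0.0024,0.05,0.0006],"rotation":[0,0,0.0005],"claw":0},{"translation":[-0.0024,0.0688,0.0006],"rotation":[0,0,0.0005],"claw":0},{"translation":[-0.0024,0.0875,0.0006],"rotation":[0,0,0.0005],"claw":0},{"translation":[-0.0024,0.1063,0.0006],"rotation":[0,0,0.0005],"claw":0},{"translation":[-0.0024,0.1225,0.0006],"rotation":[0,0,0.0005],"claw":0},{"translation":[-0.0024,0.1313,0.0006],"rotation":[0,0,0.0005],"claw":0},{"translation":[-0.0024,0.1313,0.0006],"rotation":[0,0,0.0005],"claw":0},{"translation":[-0.0024,0.1313,0.0006],"rotation":[0,0,0.0005],"claw":0}]}}

```text
time_s: 10.95
position: [0.5028, -0.1193, 0.2443]
orientation: [0.729, 0.684, 0.0, -0.0]
contact_force: [0.4, -0.2, -2.4]
gripper_width: 0.107
grip_force: 59.2
```

```bash
python3 chk.py -0.045,0,.075 -0.0245,0,.075; python3 look.py w4; python3 - <<'E'
from h import *
np.set_printoptions(precision=4,suppress=True)
z=np.load('w4.npz'); B=tob(cloud('wrist',z['d'],z['M']))
q=B[(abs(B[...,1])<.026)&(abs(B[...,0]+.03)<.06)&(B[...,2]>.06)&(B[...,2]<.19)]
for x0 in np.arange(-.084,.012,.004):
    s=q[(q[:,0]>=x0)&(q[:,0]<x0+.004)]
    if len(s)>3: print(round(x0,3),len(s),'y',np.percentile(s[:,1],[2,50,98]),'z',np.percentile(s[:,2],[2,50,98]))
E
```

```text
t 10.95 TCP in bal [-0.0648 -0.0012  0.2443] underside 0.07495748643369365 f [ 0.4297 -0.1752 -2.4343] m [-0.0168  0.0523 -0.0018] w 0.10675550558671179 59.216920137405396
yawerr deg -0.09298084771441495 tilt [0.     0.0001]
-0.045,0,.075 (array([ 0.12,  1.98, -0.  ]), array([ 0.    , -0.0001, -0.0016]))
-0.0245,0,.075 (array([ 0.12,  4.03, -0.  ]), array([ 0.    , -0.0001, -0.0016]))
-0.084 27 y [-0.0078  0.0005  0.0063] z [0.0845 0.1033 0.1045]
-0.08 80 y [-0.0126 -0.0005  0.0104] z [0.0929 0.1035 0.1052]
-0.076 96 y [-0.015  -0.0001  0.0121] z [0.1024 0.1037 0.1049]
-0.072 110 y [-0.0169 -0.0014  0.0122] z [0.1027 0.1037 0.124 ]
-0.068 161 y [-0.0126  0.0068  0.0136] z [0.1028 0.1652 0.1882]
-0.064 145 y [-0.0168  0.005   0.0133] z [0.1026 0.1335 0.1867]
-0.06 111 y [-0.0173 -0.0019  0.0122] z [0.1024 0.1037 0.1047]
-0.056 99 y [-0.0137 -0.0003  0.012 ] z [0.1021 0.1037 0.1053]
-0.052 75 y [-0.0123  0.0007  0.0098] z [0.0874 0.1036 0.1048]
-0.048 10 y [-0.0072 -0.0031 -0.0001] z [0.1014 0.103  0.1036]
-0.036 29 y [-0.002   0.0008  0.0026] z [0.1607 0.1644 0.1659]
-0.032 35 y [-0.0016  0.0018  0.0031] z [0.1552 0.1614 0.165 ]
-0.028 27 y [-0.0029  0.0009  0.0026] z [0.1536 0.1555 0.1585]
-0.024 28 y [-0.0017  0.0009  0.0026] z [0.1538 0.1562 0.1578]
-0.02 393 y [-0.0169  0.0028  0.0179] z [0.1482 0.1679 0.1713]
-0.016 48 y [-0.0151  0.0015  0.0175] z [0.1563 0.1691 0.171 ]
-0.012 58 y [-0.0046  0.0018  0.0048] z [0.1545 0.1602 0.1623]
-0.008 79 y [-0.0056  0.0012  0.0061] z [0.1537 0.1599 0.1619]
-0.004 71 y [-0.006   0.0015  0.0059] z [0.1534 0.1592 0.1613]
0.0 141 y [-0.0077  0.0017  0.0082] z [0.1496 0.16   0.1668]
0.004 164 y [-0.0092  0.0041  0.01  ] z [0.1494 0.1669 0.169 ]
0.008 137 y [-0.0086  0.0033  0.01  ] z [0.1494 0.1673 0.1687]
```

View pics/w4.png

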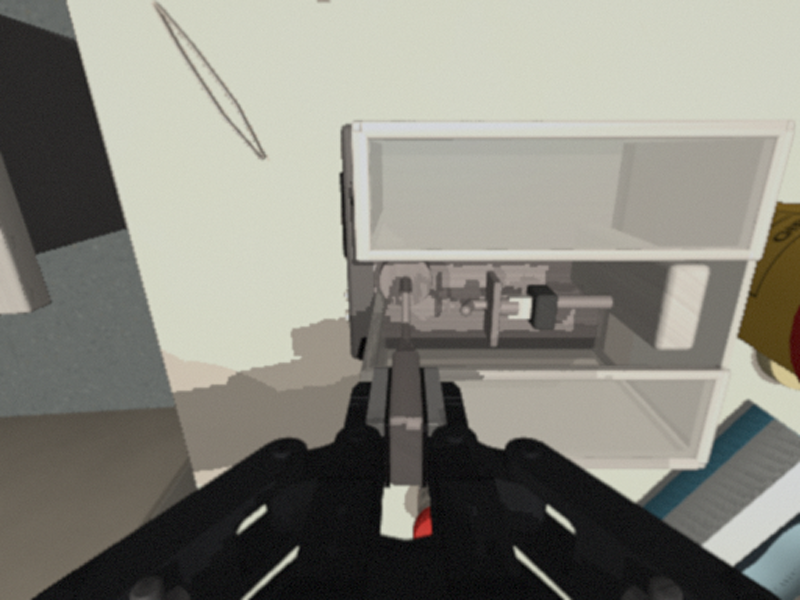

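Converted, 3.8 cm / 80 = 0.0475, 3.5 cm / 80 = 0.0438, -0.002 rad / 4 = -0.0005.

>>> {"api": "apply_moves", "payload": {"targets": [{"translation":[0.0015,0.0075,0],"rotation":[0,0,-0.0005],"claw":0},{"translation":[0.0015,0.015,0],"rotation":[0,0,-0.0005],"claw":0},{"translation":[0.0015,0.0225,0],"rotation":[0,0,-0.0005],"claw":0},{"translation":[0.0015,0.03,0],"rotation":[0,0,-0.0005],"claw":0},{"translation":[0.0015,0.0375,0],"rotation":[0,0,-0.0005],"claw":0},{"translation":[0.0015,0.0438,0],"rotation":[0,0,-0.0005],"claw":0},{"translation":[0.0015,0.0475,0],"rotation":[0,0,-0.0005],"claw":0},{"translation":[0.0015,0.0475,0],"rotation":[0,0,-0.0005],"claw":0},{"translation":[0.0015,0.0475,0],"rotation":[0,0,-0.0005],"claw":0}]}}

```text
time_s: 11.9
position: [0.5409, -0.1207, 0.2444]
orientation: [0.729, 0.685, 0.0, 0.0]
contact_force: [-0.0, -0.4, -2.3]
gripper_width: 0.107
grip_force: 59.2
```

```bash
python3 chk.py -0.0215,0,.075 -0.0245,0,.075 -0.0245,0,.0635
```

```text
t 11.9 TCP in bal [-0.0267 -0.0001  0.2444] underside 0.07512197597194942 f [-0.0114 -0.3841 -2.3369] m [-0.0819  0.0226 -0.0124] w 0.10673287938740707 59.20552968978882
yawerr deg 0.016385476405901045 tilt [ 0.0004 -0.0001]
-0.0215,0,.075 (array([0.01, 0.52, 0.01]), array([0.0004, 0.0001, 0.0003]))
-0.0245,0,.075 (array([0.01, 0.22, 0.01]), array([0.0004, 0.0001, 0.0003]))
-0.0245,0,.0635 (array([0.01, 0.22, 1.16]), array([0.0004, 0.0001, 0.0003]))
```

Feel for the plate: creep to +5 mm in 1 mm steps, watching the force.

Converted, 0.4 cm / 80 = 0.005, 0.3 cm / 80 = 0.0038.

>>> {"api": "apply_moves", "payload": {"targets": [{"translation":[0,0.0013,0],"rotation":[0,0,0],"claw":0},{"translation":[0,0.0025,0],"rotation":[0,0,0],"claw":0},{"translation":[0,0.0038,0],"rotation":[0,0,0],"claw":0},{"translation":[0,0.005,0],"rotation":[0,0,0],"claw":0},{"translation":[0,0.005,0],"rotation":[0,0,0],"claw":0}]}}

```text
time_s: 12.4
position: [0.5452, -0.1209, 0.2445]
orientation: [0.729, 0.685, 0.0, 0.0]
contact_force: [-0.3, 1.2, -2.5]
gripper_width: 0.108
grip_force: 59.2
```

Converted, 0.1 cm / 80 = 0.0013, 0.05 cm / 80 = 0.0006.

>>> {"api": "apply_moves", "payload": {"targets": [{"translation":[0,0.0006,0],"rotation":[0,0,0],"claw":0},{"translation":[0,0.0013,0],"rotation":[0,0,0],"claw":0},{"translation":[0,0.0013,0],"rotation":[0,0,0],"claw":0}]}}

```text
time_s: 12.7
position: [0.5459, -0.121, 0.2444]
orientation: [0.729, 0.685, 0.0, 0.0]
contact_force: [-0.2, 0.6, -1.4]
gripper_width: 0.112
grip_force: 59.2
```

Converted, 0.1 cm / 80 = 0.0013, 0.05 cm / 80 = 0.0006.

>>> {"api": "apply_moves", "payload": {"targets": [{"translation":[0,0.0006,0],"rotation":[0,0,0],"claw":0},{"translation":[0,0.0013,0],"rotation":[0,0,0],"claw":0},{"translation":[0,0.0013,0],"rotation":[0,0,0],"claw":0}]}}

```text
time_s: 13.0
position: [0.5467, -0.121, 0.2443]
orientation: [0.729, 0.685, -0.0, -0.0]
contact_force: [-2.7, 0.2, -0.9]
gripper_width: 0.108
grip_force: 59.2
```

```bash
python3 chk.py -0.0245,0,.075
```

```text
t 13.0 TCP in bal [-0.021  -0.0001  0.2443] underside 0.07502324093261042 f [-2.6955  0.2366 -0.9232] m [ 0.0765  0.7523 -0.0533] w 0.10829571263974717 59.21633005142212
yawerr deg 0.012174953501130403 tilt [-0.0003 -0.    ]
-0.0245,0,.075 (array([ 0.01, -0.35,  0.  ]), array([-0.0003,  0.0001,  0.0002]))
```

Converted, 1.2 cm / 80 = 0.015, 1.15 cm / 80 = 0.0144.

>>> {"api": "apply_moves", "payload": {"targets": [{"translation":[0,-0.0019,0],"rotation":[0,0,0],"claw":0},{"translation":[0,-0.0038,0],"rotation":[0,0,0],"claw":0},{"translation":[0,-0.0038,0.0038],"rotation":[0,0,0],"claw":0},{"translation":[0,-0.0038,0.0075],"rotation":[0,0,0],"claw":0},{"translation":[0,-0.0038,0.0113],"rotation":[0,0,0],"claw":0},{"translation":[0,-0.0038,0.0138],"rotation":[0,0,0],"claw":0},{"translation":[0,-0.0038,0.0144],"rotation":[0,0,0],"claw":0},{"translation":[0,-0.0038,0.015],"rotation":[0,0,0],"claw":0},{"translation":[0,-0.0038,0.015],"rotation":[0,0,0],"claw":0}]}}

```text
time_s: 13.9
position: [0.5441, -0.1209, 0.2325]
orientation: [0.729, 0.685, 0.0, 0.0]
contact_force: [0.5, 0.1, -1.8]
gripper_width: 0.105
grip_force: 59.2
```

```bash
python3 chk.py -0.0242,0,.056
```

```text
t 13.9 TCP in bal [-0.0235 -0.0001  0.2325] underside 0.06320115265881188 f [ 0.4939  0.0962 -1.7513] m [ 0.0292 -0.0232 -0.0201] w 0.10501180943653698 59.22170877456665
yawerr deg 0.013287880054434709 tilt [ 0.0007 -0.0001]
-0.0242,0,.056 (array([ 0.01, -0.07,  0.72]), array([0.0008, 0.0001, 0.0002]))
```

Converted, 0.1 cm / 80 = 0.0013, -0.05 cm / 80 = -0.0006.

>>> {"api": "apply_moves", "payload": {"targets": [{"translation":[0,-0.0006,0.0006],"rotation":[0,0,0],"claw":0},{"translation":[0,-0.0006,0.0013],"rotation":[0,0,0],"claw":0},{"translation":[0,-0.0006,0.0013],"rotation":[0,0,0],"claw":0}]}}

```text
time_s: 14.2
position: [0.5435, -0.1209, 0.2315]
orientation: [0.729, 0.685, 0.0, 0.0]
contact_force: [-0.4, 0.3, -1.7]
gripper_width: 0.109
grip_force: 59.2
```

Converted, 0.1 cm / 80 = 0.0013, 0.05 cm / 80 = 0.0006.

>>> {"api": "apply_moves", "payload": {"targets": [{"translation":[0,0,0.0006],"rotation":[0,0,0],"claw":0},{"translation":[0,0,0.0013],"rotation":[0,0,0],"claw":0},{"translation":[0,0,0.0013],"rotation":[0,0,0],"claw":0}]}}

```text
time_s: 14.5
position: [0.5435, -0.1208, 0.2304]
orientation: [0.729, 0.685, 0.0, 0.0]
contact_force: [-0.1, 0.1, -1.8]
gripper_width: 0.109
grip_force: 59.2
```

Converted, 0.1 cm / 80 = 0.0013, 0.05 cm / 80 = 0.0006.

>>> {"api": "apply_moves", "payload": {"targets": [{"translation":[0,0,0.0006],"rotation":[0,0,0],"claw":0},{"translation":[0,0,0.0013],"rotation":[0,0,0],"claw":0},{"translation":[0,0,0.0013],"rotation":[0,0,0],"claw":0}]}}

```text
time_s: 14.8
position: [0.5435, -0.1208, 0.2294]
orientation: [0.729, 0.685, 0.0, 0.0]
contact_force: [-0.9, 0.0, -1.3]
gripper_width: 0.108
grip_force: 59.2
```

Converted, 0.3 cm / 80 = 0.0038, 0.2 cm / 80 = 0.0025.

>>> {"api": "apply_moves", "payload": {"targets": [{"translation":[0,0,0.0013],"rotation":[0,0,0],"claw":0},{"translation":[0,0,0.0025],"rotation":[0,0,0],"claw":0},{"translation":[0,0,0.0038],"rotation":[0,0,0],"claw":0},{"translation":[0,0,0.0038],"rotation":[0,0,0],"claw":0}]}}

```text
time_s: 15.2
position: [0.5435, -0.1209, 0.2263]
orientation: [0.729, 0.685, 0.0, 0.0]
contact_force: [-0.1, -0.4, -1.9]
gripper_width: 0.111
grip_force: 59.2
```

Converted, 0.1 cm / 80 = 0.0013, 0.05 cm / 80 = 0.0006.

>>> {"api": "apply_moves", "payload": {"targets": [{"translation":[0,0,0.0006],"rotation":[0,0,0],"claw":0},{"translation":[0,0,0.0013],"rotation":[0,0,0],"claw":0},{"translation":[0,0,0.0013],"rotation":[0,0,0],"claw":0}]}}

```text
time_s: 15.5
position: [0.5435, -0.1209, 0.2254]
orientation: [0.729, 0.685, 0.0, 0.0]
contact_force: [0.3, -0.7, -2.3]
gripper_width: 0.11
grip_force: 59.2
```

Converted, 0.1 cm / 80 = 0.0013, 0.05 cm / 80 = 0.0006.

>>> {"api": "apply_moves", "payload": {"targets": [{"translation":[0,0,0.0006],"rotation":[0,0,0],"claw":0},{"translation":[0,0,0.0013],"rotation":[0,0,0],"claw":0},{"translation":[0,0,0.0013],"rotation":[0,0,0],"claw":0}]}}

```text
time_s: 15.8
position: [0.5435, -0.1208, 0.2244]
orientation: [0.729, 0.685, 0.0, 0.0]
contact_force: [0.3, -0.4, -1.8]
gripper_width: 0.112
grip_force: 59.2
```

U = 55.1 mm; 0.5 mm feel steps from here.

Converted, 0.05 cm / 80 = 0.0006.

>>> {"api": "apply_moves", "payload": {"targets": [{"translation":[0,0,0.0006],"rotation":[0,0,0],"claw":0},{"translation":[0,0,0.0006],"rotation":[0,0,0],"claw":0}]}}

```text
time_s: 16.0
position: [0.5436, -0.1209, 0.2239]
orientation: [0.729, 0.685, 0.0, 0.0]
contact_force: [0.1, -0.0, -1.8]
gripper_width: 0.108
grip_force: 59.2
```

Converted, 0.05 cm / 80 = 0.0006.

>>> {"api": "apply_moves", "payload": {"targets": [{"translation":[0,0,0.0006],"rotation":[0,0,0],"claw":0},{"translation":[0,0,0.0006],"rotation":[0,0,0],"claw":0}]}}

```text
time_s: 16.2
position: [0.5436, -0.1209, 0.2236]
orientation: [0.729, 0.685, 0.0, 0.0]
contact_force: [-0.1, -0.0, -0.7]
gripper_width: 0.109
grip_force: 59.2
```

>>> {"api": "apply_moves", "payload": {"targets": [{"translation":[0,0,0.0006],"rotation":[0,0,0],"claw":0},{"translation":[0,0,0.0006],"rotation":[0,0,0],"claw":0}]}}

```text
time_s: 16.4
position: [0.5437, -0.1209, 0.2231]
orientation: [0.729, 0.685, 0.0, 0.0]
contact_force: [0.3, -0.9, 0.3]
gripper_width: 0.112
grip_force: 59.4
```

>>> {"api": "apply_moves", "payload": {"targets": [{"translation":[0,0,0],"rotation":[0,0,0],"claw":0},{"translation":[0,0,0],"rotation":[0,0,0],"claw":0},{"translation":[0,0,0],"rotation":[0,0,0],"claw":0},{"translation":[0,0,0],"rotation":[0,0,0],"claw":0}]}}

```text
time_s: 16.8
position: [0.5437, -0.1209, 0.2231]
orientation: [0.729, 0.685, 0.0, 0.0]
contact_force: [0.8, 0.4, 0.2]
gripper_width: 0.11
grip_force: 59.4
```

```bash
python3 chk.py
```

```text
t 16.8 TCP in bal [-0.024  -0.0002  0.2231] underside 0.053769483601982165 f [0.7736 0.4032 0.1663] m [ 0.024   0.0272 -0.0353] w 0.11035070807890004 59.37437295913696
yawerr deg 0.012530030209092047 tilt [ 0.0009 -0.0002]
```

>>> {"api": "apply_moves", "payload": {"targets": [{"translation":[0,0,0],"rotation":[0,0,0],"claw":0.13},{"translation":[0,0,0],"rotation":[0,0,0],"claw":0.16},{"translation":[0,0,0],"rotation":[0,0,0],"claw":0.2},{"translation":[0,0,0],"rotation":[0,0,0],"claw":0.25},{"translation":[0,0,0],"rotation":[0,0,0],"claw":0.3},{"translation":[0,0,0],"rotation":[0,0,0],"claw":0.4},{"translation":[0,0,0],"rotation":[0,0,0],"claw":0.5},{"translation":[0,0,0],"rotation":[0,0,0],"claw":0.5},{"translation":[0,0,0],"rotation":[0,0,0],"claw":0.5}]}}

```text
time_s: 17.7
position: [0.5436, -0.1209, 0.223]
orientation: [0.729, 0.685, 0.0, 0.0]
contact_force: [-0.4, -0.1, 0.0]
gripper_width: 0.502
grip_force: 0.0
```

```bash
cat > tab.py <<'E'
from h import *
np.set_printoptions(precision=4,suppress=True)
for i in range(2):
    st=status.observe(); M=T('wrist',st); im,d=capture('wrist'); B=tob(cloud('wrist',d,M))
    s=(abs(B[...,0]+.024)<.045)&(abs(B[...,1])<.016)
    for lo,hi in ((.07,.1),(.251,.27)):
        q=B[s&(B[...,2]>lo)&(B[...,2]<hi)]
        q=q[abs(q[:,0]+.024)<.02]
        if len(q)>9: print(st['time_s'],lo,len(q),q.mean(0),q.min(0),q.max(0))
print(st['position'],st['contact_force'],st['gripper_width'])
save('tab%d'%int(st['time_s']*10),cv2.resize(im,(800,600)))
E
python3 tab.py
```

```text
17.7 0.07 337 [-0.0247 -0.0029  0.083 ] [-0.0403 -0.0155  0.0806] [-0.006   0.0047  0.0993]
17.7 0.251 1074 [-0.0236  0.0005  0.2569] [-0.0284 -0.014   0.2511] [-0.0187  0.0108  0.2591]
17.75 0.07 336 [-0.0247 -0.0028  0.0829] [-0.0403 -0.0152  0.0803] [-0.006   0.0047  0.0994]
17.75 0.251 1087 [-0.0236  0.0006  0.2568] [-0.0284 -0.0138  0.251 ] [-0.0187  0.011   0.2594]
[ 0.5436 -0.1208  0.223 ] [-0.3394  0.4712  0.6035] 0.49836251001053755
```

The plummet hangs upright and stays still with the fingers open. I'll raise the gripper straight up.

Converted, -12 cm / 80 = -0.15, -11 cm / 80 = -0.1375.

>>> {"api": "apply_moves", "payload": {"targets": [{"translation":[0,0,-0.0063],"rotation":[0,0,0],"claw":0.5},{"translation":[0,0,-0.0188],"rotation":[0,0,0],"claw":0.5},{"translation":[0,0,-0.0375],"rotation":[0,0,0],"claw":0.5},{"translation":[0,0,-0.0563],"rotation":[0,0,0],"claw":0.5},{"translation":[0,0,-0.0813],"rotation":[0,0,0],"claw":0.5},{"translation":[0,0,-0.1125],"rotation":[0,0,0],"claw":0.5},{"translation":[0,0,-0.1375],"rotation":[0,0,0],"claw":0.5},{"translation":[0,0,-0.15],"rotation":[0,0,0],"claw":0.5},{"translation":[0,0,-0.15],"rotation":[0,0,0],"claw":0.5},{"translation":[0,0,-0.15],"rotation":[0,0,0],"claw":0.5},{"translation":[0,0,-0.15],"rotation":[0,0,0],"claw":0.5},{"translation":[0,0,-0.15],"rotation":[0,0,0],"claw":0.5}]}}

```text
time_s: 19.0
position: [0.5431, -0.1208, 0.342]
orientation: [0.729, 0.685, -0.0, -0.0]
contact_force: [0.5, -0.7, 0.6]
gripper_width: 0.503
grip_force: 0.0
```

```bash
python3 tab.py; cp pics/tab18*.png pics/fin.png 2>/dev/null; ls pics
```

```text
19.0 0.07 313 [-0.0245  0.0021  0.0825] [-0.0404 -0.0138  0.0718] [-0.0059  0.0132  0.0999]
19.0 0.251 313 [-0.0234 -0.0005  0.2571] [-0.0278 -0.0136  0.2517] [-0.0184  0.0106  0.2589]
19.05 0.07 322 [-0.0246  0.0027  0.0825] [-0.0404 -0.0134  0.0744] [-0.0057  0.0145  0.0986]
19.05 0.251 321 [-0.0236 -0.0007  0.2571] [-0.0286 -0.0137  0.2514] [-0.019   0.0106  0.2596]
[ 0.5432 -0.1208  0.3422] [ 0.8299 -0.2517  0.8386] 0.5005950571071556
both.png
crop1.png
crop2.png
scene.png
tab177.png
tab190.png
top.png
w1.png
w2.png
w3.png
w4.png
```

>>> {"api": "apply_moves", "payload": {"targets": [{"translation":[0,0,0],"rotation":[0,0,0],"claw":0.5},{"translation":[0,0,0],"rotation":[0,0,0],"claw":0.5},{"translation":[0,0,0],"rotation":[0,0,0],"claw":0.5},{"translation":[0,0,0],"rotation":[0,0,0],"claw":0.5},{"translation":[0,0,0],"rotation":[0,0,0],"claw":0.5},{"translation":[0,0,0],"rotation":[0,0,0],"claw":0.5},{"translation":[0,0,0],"rotation":[0,0,0],"claw":0.5},{"translation":[0,0,0],"rotation":[0,0,0],"claw":0.5},{"translation":[0,0,0],"rotation":[0,0,0],"claw":0.5},{"translation":[0,0,0],"rotation":[0,0,0],"claw":0.5}]}}

```text
time_s: 20.1
position: [0.5435, -0.1208, 0.343]
orientation: [0.729, 0.685, 0.0, 0.0]
contact_force: [-0.2, -0.2, -0.4]
gripper_width: 0.502
grip_force: 0.0
```

```bash
python3 tab.py && python3 -c "
from h import *
print(bot.hand_in())"
```

```text
20.1 0.07 312 [-0.0244  0.0029  0.0825] [-0.0396 -0.0137  0.0748] [-0.0064  0.0143  0.099 ]
20.1 0.251 325 [-0.0235 -0.0003  0.2571] [-0.0282 -0.0137  0.2511] [-0.0186  0.0106  0.2597]
20.15 0.07 310 [-0.0244  0.0029  0.0825] [-0.0396 -0.0138  0.0731] [-0.0064  0.0144  0.0977]
20.15 0.251 328 [-0.0234 -0.0003  0.257 ] [-0.0281 -0.0138  0.2511] [-0.0186  0.0105  0.259 ]
[ 0.5435 -0.1209  0.343 ] [-0.0941  0.0279  0.131 ] 0.5041346767299596
the job is handed in; nothing more can be done
None
```

The round-footed plummet hangs upright and still on the weighing hook, released and clear of the gripper, and I handed the job in at about 20 s; the hand-in gave no verdict.

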